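Bleed the vacuum box: open its drawer and hold the button half down

ROBOT

A 6-joint arm with a two-finger parallel gripper is mounted at the origin on a cart in front of the work surface, level with it; the furniture and walls round the work are solid. World frame = base frame: x ahead of the robot, y to its left, z up, the work surface at z = 0. Lengths are in mm, angles in rad, forces in N, time in s.
With the tool pointing down it reaches from about 350 to 975 mm from the base axis. Payload 17.4 kg.
Tool frame: the origin (TCP) lies midway between the tips of the shut fingers; the grasp point (between the pads) lies 19 mm behind it; z points along the fingers, y is the line along which they close (so a half turn about z gives the same grasp; the last joint's range is limited). The gripper opens to 85 mm and grips with 20 to 120 N. Pads are 22 mm wide; open, the fingers measure 114 mm over their backs; the gripper's body (76 mm by 85 mm) begins 54 mm behind the grasp point. The pads swing forward as they close: fully open they stand 13 mm farther back than shut.
Start: joints at [1.253, 0.116, 1.442, -0, 1.584, -0.038], TCP at [186.418, 648.753, 231.303] pointing down, gripper open.
Joint ranges: [-2.83, 2.83], [-0.83, 2.19], [0.07, 2.5], [-1.14, 4.28], [0.01, 3], [-2.97, 2.97]. Speed limits (rad/s): [1.89, 1.89, 2.22, 3.14, 3.14, 3.14].

INTERFACE

Orientations are given as a rotation vector (axis times angle).
In Python, from rig import move_ptp, line_to, set_joints, grip, pause, inverse_kinematics, get_obs, grab_frame, MotionError, sign_off gives the robot as it stands. Calls block until the motion is done:
- move_ptp(position, orientation): joint-space move of the TCP to a pose.
- line_to(position, vel=150, orientation=None, guard=None): straight line of the TCP; orientation=None keeps the orientation; vel is the mean speed in mm/s. With guard (N) it stops when the force on the tool has changed by that much, and returns True; else False.
- set_joints(angles): joint-space move.
- grip(opening, grasp_force=None): opening from 0.0 (shut) to 1.0 (fully open); grasp_force is the grip in N (None keeps the last); returns when the fingers have stopped.
- pause(seconds).
- inverse_kinematics(position, orientation): joint angles nearest the present ones, or None.
- get_obs(): the state.
- grab_frame(name): name is "scene" or "top"; returns a dict with "pixels" (400x640x3 uint8, red, green, blue), "camera_matrix" (3x3 intrinsics, pixels), "k1" (the pictures are not rectified: a ray, as slopes to the right and down, at radius r is drawn at 1 + k1 r^2 times it, then the intrinsics apply), "world_from_camera" (4x4, takes a point from camera to world coordinates). Camera axes: x right, y down, z forward; pixel columns grow to the right and rows downward; lengths in mm; the calibration is good to about 2 mm. A picture is of the moment at which its call begins. There is no depth.
A pose or a line that the arm cannot do raises MotionError and nothing moves.
- sign_off(): hands the job in; it is judged then, once.
The state is a dict: "t": time; "joints": joint angles; "joint_velocities": joint speeds; "tau": joint torques, N m; "position": TCP position; "eef_rot": TCP orientation; "force": force on the tool from outside, world axes, zero at the start; "ft_torque": the same for the moment, N m; "gripper_width": opening from 0.0 (shut) to 1.0 (fully open); "grip_force": force on a finger pad.
Only numpy, scipy, OpenCV 4.12 (cv2) and the standard library are available. Lean on these libraries where they do the work, as an engineer would, in place of code of your own. Each camera call takes 0.05 s, during which the arm holds its last target. There are 200 camera calls.

TASK

Let air slowly into the grey vacuum box: pull its blue-fronted drawer out to its stop by the knob, then with closed fingertips press the green spring button in the drawer until its top is level with the two yellow posts beside it, which is half of its travel, and finish while still holding it there. Never press the green button right down, which would let the air in with a rush, leave the red dump button alone, and do not disturb the milky beaker or the two clear bottles.

Things in the scene. Friction and masses are not known exactly. Their poses are not given: they have to be found in the camera images.
- vacuum_box: Grey metal box fixed to the worktop, 190 deep (x) x 220 wide (y) x 102 high, with a blue drawer in its front. Origin: centre of its underside, on the worktop. Its x axis points from the front to the back, so the drawer slides out along its -x; z up. It may be turned up to 0.3 rad about z.
- drawer (a joint): How far the drawer is out, in m: 0 shut, 0.11 at its stop. It starts 0 to 0.03 open; 0.104 or more counts as at the stop. It moves with about 2 N of friction and stays where it is left.
- drawer_knob (a point): Grip point on the drawer's pull knob: a level steel stem 16 in diameter, 47 long, along the box's x, 76 above the worktop, with a black end disc 30 in diameter. The point is mid-stem, 24 in front of the drawer front, at box frame x = -0.127 minus the drawer joint, y = 0. Free all round: pinch it from above across the box's y. The box's top is 26 above it, 32 behind it when shut.
- green_button_top (a point): Centre of the flat top of the green spring button, 38 in diameter; moves with drawer and button. At rest 82 above the worktop, at box frame y = +0.045 (left), x = -0.040 less the drawer joint, 63 behind the drawer's front face, whose upper edge is 94 above the worktop. Under the box's roof until the drawer is out; then 55 in front of the box.
- green_button (a joint): How far the green button is down, in m: 0 at rest, 0.016 right down; 0.008 is level with the posts. Spring: 3.2 N to start it, 6.4 N at 0.008, 9.6 N right down. It springs back when let go.
- gauge_level (a point): Point on the green button's axis at the height of the tops of its two yellow posts, 74 above the worktop: where the middle of the button's top is to be. The posts are 8 in diameter and stand 34 before and 34 behind the button's axis along the box's x, in the drawer.
- red_button (a joint): How far the red dump button is down, in m: 0 at rest, 0.016 right down. Same shape, spring and height as the green one, 90 from it towards the box's -y side (the robot's right). To be left alone.
- retort_stand: Fixed steel retort stand at the left of the work: a base plate, an upright rod to 500 above the worktop about 90 to the left of this origin and 40 nearer the robot, and a clamp arm at 395 height reaching about 130 to the right of the origin, over the beakers, with a bulbed glass tube in it that ends below 550. An obstacle between the robot's start at the left and the box.
- beaker_milky: Glass beaker with a milky content, 89 in diameter, 108 high, loose; origin centre of its underside, z up. Bystander.
- bottle_a: Small clear open bottle, 56 in diameter, 112 high, loose, near the right edge; origin centre of its underside. Bystander.
- bottle_b: Small clear open bottle, 56 in diameter, 112 high, loose, near the right edge; origin centre of its underside. Bystander.

How it is judged (in metres and radians):
On the way, in this order (a step that is already met when the one before it is completed fails the run):
1. the drawer is pulled out to its stop (value of joint drawer above 0.104 m), for 0.3 s.
2. the fingertips hold the green button half down for a second, the drawer still out (value of joint drawer above 0.104 m and value of joint green_button between 0.005 and 0.011 m and contact force between the fingers and green_button above 2.5 N), for 1 s.
At the end, for the whole second after the job is handed in: The drawer is at its stop (104 mm or more of its 110 mm), and the fingers still press the green button with more than 2.5 N and hold it still, 5 to 11 mm down (level with the yellow posts within 3 mm); the red button is up (all of step 2 and velocity of joint green_button between -0.005 and 0.005 m/s and value of joint red_button below 0.002 m); the arm keeps its last pose, push and grip.
It fails at once if the green button is pressed right down (more than 14 of its 16 mm) (value of joint green_button above 0.014 m).
It fails at once if the red button is pressed (more than 4 mm) (value of joint red_button above 0.004 m).
It fails at once if the milky beaker or a clear bottle is shifted by more than 25 mm (distance of any of beaker_milky, bottle_a, bottle_b from where it was at the start of the episode above 0.025 m).
It fails at once if the milky beaker or a clear bottle is tipped over (angle between any of beaker_milky, bottle_a, bottle_b's own z axis and vertical above 0.5 rad).
It also fails if it takes over 51 s, if anything falls off the work surface, if the arm or the gripper's body presses on something with over 40 N, if the wrist force passes 120 N, or if a joint passes its speed limit or range.

## Working session

There is one attempt and no reset: what is moved stays moved. The work goes in short steps, each a Python script; the robot and the scene stay as the last script left them, time stands still between calls to the robot, and variables do not carry over. Pictures are saved under pics/ and viewed, at most 10 in all, crops included, and the job is handed in when it is done.

```bash
ls; mkdir -p pics; python3 - <<'E'
from rig import *
import cv2,pickle
for n in("scene","top"):
    f=grab_frame(n);pickle.dump(f,open(n+"0.pkl","wb"));cv2.imwrite(f"pics/{n}0.png",f["pixels"][:,:,::-1])
    print(n,f["camera_matrix"],f["k1"],f["world_from_camera"])
o=get_obs();print(o)
E
```

```text
pics
scene [[375.62912228   0.         322.82111089]
 [  0.         375.62912228 197.32736019]
 [  0.           0.           1.        ]] -0.04541143308712034 [[ 5.76560840e-01 -6.18016436e-01  5.34446707e-01 -9.00369410e+01]
 [-8.16894269e-01 -4.48965259e-01  3.62096603e-01 -5.10287638e+02]
 [ 1.61663527e-02 -6.45357174e-01 -7.63709871e-01  9.64730882e+02]
 [ 0.00000000e+00  0.00000000e+00  0.00000000e+00  1.00000000e+00]]
top [[502.93054209   0.         314.65580194]
 [  0.         502.93054209 197.95217468]
 [  0.           0.           1.        ]] -0.1564549963111476 [[ 1.13627428e-01 -9.67943837e-01  2.23994502e-01  2.12203777e+02]
 [-9.93512369e-01 -1.11764605e-01  2.10201365e-02 -1.04799218e+02]
 [ 4.68834535e-03 -2.24929772e-01 -9.74363699e-01  1.55764015e+03]
 [ 0.00000000e+00  0.00000000e+00  0.00000000e+00  1.00000000e+00]]
{'t': 0.1, 'joints': array([ 1.25321100e+00,  1.16465671e-01,  1.44219426e+00,  3.06074946e-06,
        1.58398711e+00, -3.78082438e-02]), 'joint_velocities': array([-0.00032345, -0.000614  , -0.0007626 ,  0.00053481,  0.00175932,
        0.00097081]), 'tau': array([ 1.78476377e-03, -7.33647323e+01, -6.33794188e+01,  6.65087919e-05,
        5.21320981e-03,  3.57753106e-05]), 'position': array([186.35760316, 648.59531441, 230.61995849]), 'eef_rot': array([-4.38014359e-01, -3.11071619e+00,  1.62918874e-03]), 'force': array([-0.2149991 , -0.07080315, -0.91306652]), 'ft_torque': array([0.04050053, 0.01503931, 0.01680773]), 'grip_force': 0.0, 'gripper_width': 1.0005691038513764}
```

View pics/scene0.png

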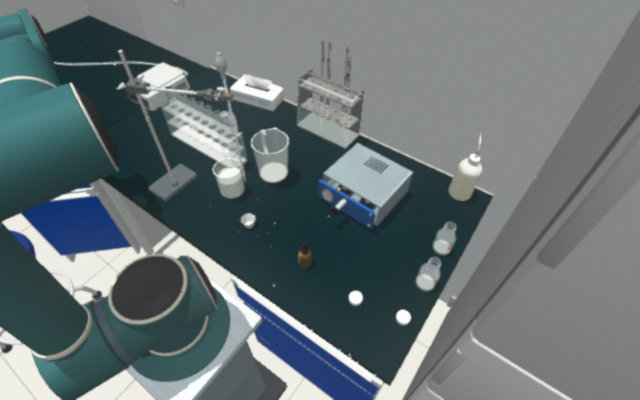

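View pics/top0.png

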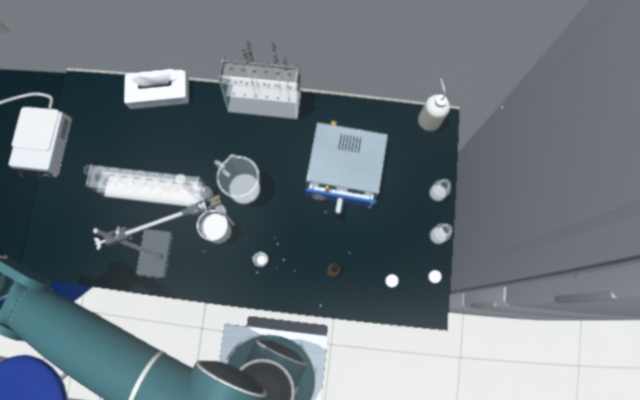

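The scene view shows the grey roof around (365,175), the blue front and knob at (342,205), the stand at (172,185) and the milky beaker at (230,180). In the top view the roof is about (316,123)–(381,193), the knob (339,205) and the clamp tip (215,200).

```bash
cat > h.py <<'E'
import numpy as np,cv2,pickle
def ray(f,px):
    K=f["camera_matrix"];k=f["k1"]
    p=cv2.undistortPoints(np.float64(px).reshape(-1,1,2),K,np.array([k,0,0,0,0.])).reshape(-1,2)
    T=f["world_from_camera"];d=np.c_[p,np.ones(len(p))]@T[:3,:3].T
    return T[:3,3],d
def onz(f,px,z):
    o,d=ray(f,px);return o+d*((z-o[2])/d[:,2])[:,None]
E
python3 - <<'E'
from h import *
for n,roi in(("scene",(300,130,430,240)),("top",(290,105,405,225))):
    f=pickle.load(open(n+"0.pkl","rb"));im=f["pixels"].astype(int);x0,y0,x1,y1=roi
    R,G,B=im[...,0],im[...,1],im[...,2]
    m=np.zeros(R.shape,np.uint8);s=np.s_[y0:y1,x0:x1]
    grey=(R>105)&(B-R<60)&(G-R>5); blue=(B-R>70)&(B-G>45)
    for nm,mk,z in(("roof",grey,102),("blue",blue,94)):
        m[:]=0;m[s]=mk[s]
        m2=cv2.morphologyEx(m,cv2.MORPH_OPEN,np.ones((5,5)) if nm=="roof" else np.ones((1,1)))
        c=max(cv2.findContours(m2,0,2)[0],key=cv2.contourArea)
        w=onz(f,c.reshape(-1,2),z)
        r=cv2.minAreaRect(np.float32(w[:,:2]));print(n,nm,cv2.contourArea(c),r);print(cv2.boxPoints(r).round())
    cv2.imwrite(f"pics/{n}c.png",cv2.resize(f["pixels"][y0:y1,x0:x1,::-1],None,fx=5,fy=5,interpolation=cv2.INTER_CUBIC)) 
t=pickle.load(open("top0.pkl","rb"));s=pickle.load(open("scene0.pkl","rb"))
print("stand base",onz(t,[[153,253]],5),onz(s,[[173,182]],5));print("clamp tip",onz(t,[[215,200],[98,240]],395),"rodtop",onz(t,[[98,240]],500))
print("beaker",onz(t,[[213,215]],108),"bottles",onz(t,[[441,185],[441,232]],112),"knob",onz(t,[[339,205]],76),onz(s,[[342,205]],76))
E
python3 -c "
import cv2,numpy as np
a=cv2.imread('pics/scenec.png');b=cv2.imread('pics/topc.png')
h=600;o=np.zeros((h,1225,3),np.uint8);o[:550,:650]=a;o[:600,650:]=b[:600];cv2.imwrite('pics/c.png',cv2.resize(o,(796,390)))"
```

```text
scene roof 3004.5 ((673.3121337890625, -157.211181640625), (222.21290588378906, 214.29275512695312), 86.32817077636719)
[[ 559. -261.]
 [ 773. -275.]
 [ 787.  -53.]
 [ 574.  -39.]]
scene blue 151.0 ((565.3297119140625, -150.16900634765625), (208.38421630859375, 13.024099349975586), 86.73963165283203)
[[ 553. -254.]
 [ 566. -255.]
 [ 578.  -47.]
 [ 565.  -46.]]
top roof 4440.5 ((675.021484375, -155.58889770507812), (221.00990295410156, 212.91416931152344), 86.18522644042969)
[[ 561. -259.]
 [ 774. -273.]
 [ 789.  -52.]
 [ 576.  -38.]]
top blue 156.0 ((565.0638427734375, -148.80044555664062), (210.72227478027344, 10.534080505371094), 86.24363708496094)
[[ 553. -254.]
 [ 563. -254.]
 [ 577.  -44.]
 [ 567.  -43.]]
stand base [[334.4403933  413.25883487   5.        ]] [[333.47749266 404.4436156    5.        ]]
clamp tip [[447.26647429 155.61588061 395.        ]
 [317.04498839 424.73316158 395.        ]] rodtop [[307.57660108 376.91019592 500.        ]]
beaker [[459.72524604 218.70766089 108.        ]] bottles [[ 627.69473183 -445.87790424  112.        ]
 [ 485.08897173 -454.22443993  112.        ]] knob [[ 539.5643998  -148.24446817   76.        ]] [[ 541.25393552 -153.8990014    76.        ]]
```

View pics/c.png

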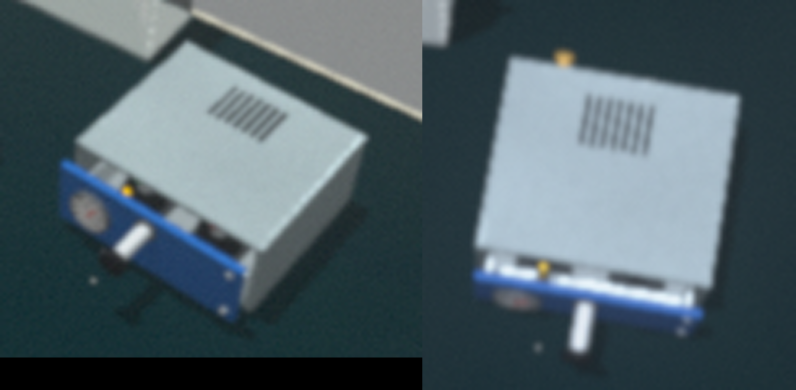

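Both views agree: the box centre is about (685.7, -157.2), yaw about -0.066, and the roof width of 221 matches the given size. The drawer is about 17 mm open. Next I'll lift clear, swing over the stand and approach the knob.

```bash
cat >> h.py <<'E'
from rig import *
YAW=-0.066;C=np.array([685.7,-157.2])
ex=np.array([np.cos(YAW),np.sin(YAW)]);ey=np.array([-ex[1],ex[0]])
def W(x,y,z): return np.r_[C+x*ex+y*ey,z]
def down(k=0):
    a=(np.pi/2+YAW+np.pi/2+k*np.pi)/2
    return np.pi*np.array([np.cos(a),np.sin(a),0])
E
python3 - <<'E'
from h import *
t=pickle.load(open("top0.pkl","rb"))
k=onz(t,[[338.5,205.3]],82)[0,:2]-C;print("knob local",k@ex,k@ey)
p=get_obs()["position"]
line_to([p[0],p[1],650],vel=250)
j=get_obs()["joints"]
q=[inverse_kinematics(W(-145,0,300),down(i)) for i in(0,1)];print(q)
i=int(abs(q[1][5])<abs(q[0][5]));print(i)
j=j.copy();j[0]=q[i][0];j[5]=q[i][5]
set_joints(j);print(get_obs()["position"],get_obs()["t"])
move_ptp(W(-145,0,200),down(i));print(get_obs()["position"],W(-145,0,200),get_obs()["t"],get_obs()["eef_rot"])
f=grab_frame("scene");pickle.dump(f,open("scene1.pkl","wb"))
g=grab_frame("top");pickle.dump(g,open("top1.pkl","wb"))
o=np.vstack([f["pixels"][110:250,250:450],g["pixels"][90:230,250:450]])[:,:,::-1]
cv2.imwrite("pics/s1.png",cv2.resize(o,None,fx=2.1,fy=2.1))
E
```

```text
knob local -148.92109011709107 0.7094870831793134
[array([-0.31188867, -0.14273592,  1.58772652,  0.        ,  1.69660205,
       -1.81668499]), array([-3.11888666e-01, -1.42735917e-01,  1.58772652e+00,  4.44089210e-16,
        1.69660205e+00,  1.32490766e+00])]
1
[ 649.75994075 -182.03194501  649.76642807] 5.9833
[ 541.70753181 -147.82732923  201.1816137 ] [ 541.01569538 -147.63694631  200.        ] 7.6833 [ 3.13945159e+00 -1.03505375e-01  2.34477329e-03]
```

View pics/s1.png

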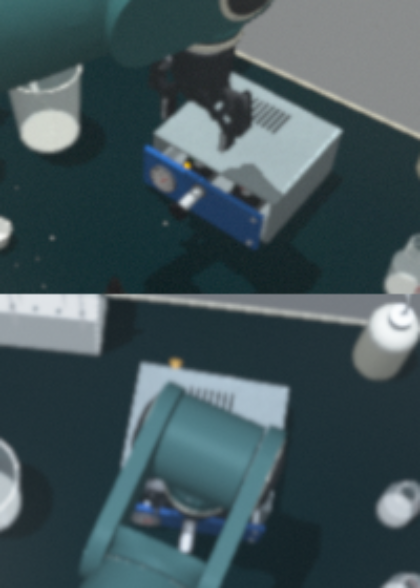

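The gripper hangs open over the knob with everything else untouched. I'll descend, grip and pull.

```bash
python3 - <<'E'
from h import *
print(line_to(W(-147,0,62),vel=100,orientation=down(1),guard=10))
o=get_obs();print(o["position"],o["force"])
grip(0.0,50);o=get_obs();print(o["gripper_width"],o["grip_force"],o["force"],o["t"])
if o["gripper_width"]>0.08:
    h=line_to(W(-147-108,0,62),vel=60,guard=14);o=get_obs();l=o["position"][:2]-C;print(h,l@ex,l@ey,o["force"],o["gripper_width"],o["t"])
f=grab_frame("scene");pickle.dump(f,open("scene2.pkl","wb"))
cv2.imwrite("pics/s2.png",cv2.resize(f["pixels"][120:270,240:440,::-1],None,fx=3,fy=3))
E
```

```text
False
[ 539.33064655 -147.60368799   62.64986913] [-0.54135466  0.11454634 -0.11873464]
0.16530869692481612 48.690564036369324 [-1.69067929 -1.2658343   3.76558295] 9.9667
True -237.1326148143735 -0.4606002660997959 [-2.12905716 -0.82924497  4.24968024] 0.16472572093742383 11.3083
```

View pics/s2.png

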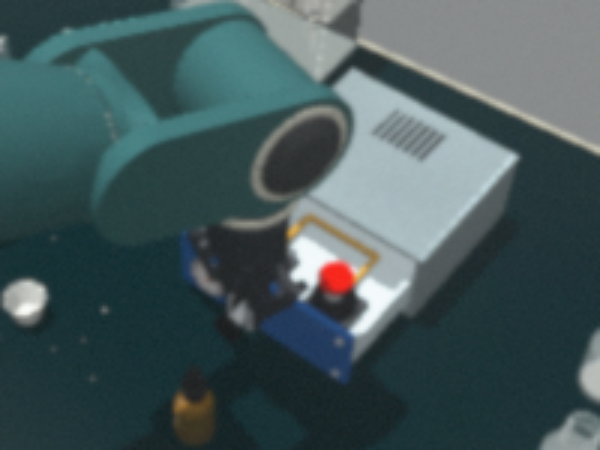

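The guard tripped at local x = -237, which is exactly -127-110, so the drawer is at its stop. I'll tug once more to confirm, then release and look at the buttons.

```bash
python3 - <<'E'
from h import *
h=line_to(W(-242,0,62),vel=20,guard=12);o=get_obs();l=o["position"][:2]-C;print(h,l@ex,o["force"])
pause(0.5)
o=get_obs();p=o["position"]
line_to(p+np.r_[ex*1.0,0],vel=20) # relieve the pull
grip(1.0);line_to([*get_obs()["position"][:2],180],vel=150)
grip(0.0)
line_to(W(-300,-30,300),vel=250)
o=get_obs();print(o["position"],o["force"],o["t"])
ims=[]
for n,r in(("scene",(120,270,270,420)),("top",(110,240,270,420))):
    f=grab_frame(n);pickle.dump(f,open(n+"3.pkl","wb"));im=f["pixels"].astype(int);R,G,B=im[...,0],im[...,1],im[...,2]
    ims.append(f["pixels"][r[0]:r[1],r[2]:r[3],::-1])
    for nm,mk,z in(("green",(G-R>50)&(G-B>40),82),("red",(R-G>90)&(R-B>90),82),("yellow",(R-B>90)&(G-B>50),74)):
        m=np.zeros(R.shape,np.uint8);m[r[0]:r[1],r[2]:r[3]]=mk[r[0]:r[1],r[2]:r[3]]
        for c in cv2.findContours(m,0,2)[0]:
            if cv2.contourArea(c)>3:
                (u,v),_=cv2.minEnclosingCircle(c);w=onz(f,[[u,v]],z)[0,:2]-C;print(n,nm,cv2.contourArea(c),(u,v),w@ex,w@ey)
cv2.imwrite("pics/s3.png",cv2.resize(np.vstack(ims),None,fx=2,fy=2))
E
```

```text
True -237.84844550630723 [2.95022964 0.4578366  1.19958935]
[ 384.51541137 -167.21218034  298.71890346] [ 0.81777334  0.37589255 -0.25719882] 15.4417
scene green 85.5 (327.9761962890625, 196.7857208251953) -150.1054219967287 44.040442777934885
scene red 86.5 (351.625, 212.25) -152.2785737361129 -47.83701910600452
scene yellow 6.5 (337.0, 197.0) -127.37915743820436 25.97390398634837
top green 21.5 (321.5, 201.5) -146.59502468552952 52.99539245718214
```

View pics/s3.png

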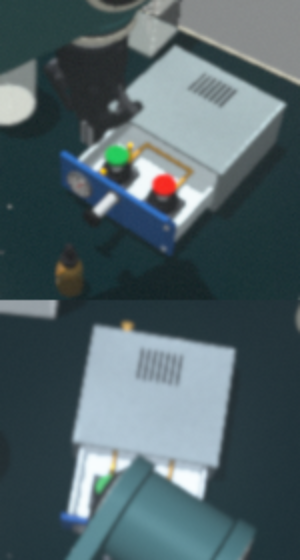

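The green button measures (-150, 44) in the box frame and the expected position is (-150, 45). The drawer is fully out. I'll approach with shut tips and find contact gently.

```bash
python3 - <<'E'
from h import *
line_to(W(-150,45,160),vel=200,orientation=down(1));line_to(W(-150,45,95),vel=60);pause(0.5)
o=get_obs();print(o["position"],o["force"],o["gripper_width"]);b=o["force"][2]
h=line_to(W(-150,45,78),vel=8,guard=2);pause(.3);o=get_obs();print(h,o["position"],o["force"]-[0,0,b],o["t"])
E
```

```text
[ 539.00868549 -102.38896732   95.04569179] [ 0.31338193 -0.37759008 -0.07378088] 0.0017724629521870797
True [ 538.83450184 -102.37711457   81.41613372] [1.88161275 0.23096162 3.58096201] 20.3083
```

```bash
python3 - <<'E'
from h import *
for z in(78,76,74.2):
    line_to(W(-150,45,z),vel=8);pause(.4);o=get_obs();print(z,o["position"],o["force"],o["t"])
f=grab_frame("scene");cv2.imwrite("pics/s4.png",cv2.resize(f["pixels"][150:250,280:400,::-1],None,fx=5,fy=5,interpolation=cv2.INTER_CUBIC))
E
```

```text
78 [ 538.91198049 -102.36705277   77.94363514] [-1.64748782 -0.11526459  4.3202569 ] 21.2667
76 [ 539.05572781 -102.41671177   76.06686486] [-1.52250153 -0.18113874  4.89247066] 22.0667
74.2 [ 539.16348586 -102.41633588   74.37877766] [-1.84459437 -0.89704501  5.73477342] 22.8417
```

View pics/s4.png

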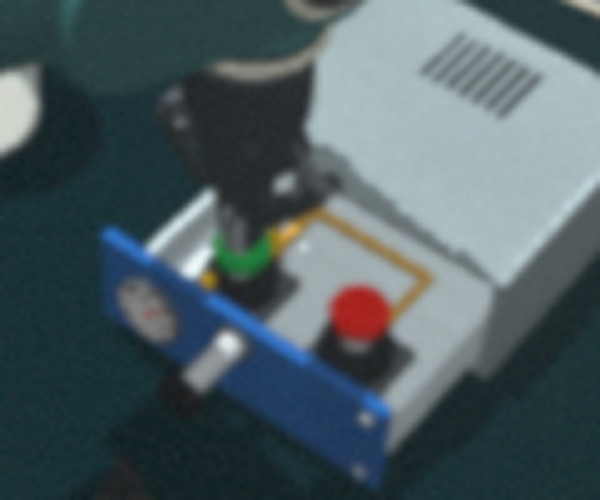

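The tips are centred on the green button, which is about level with the yellow posts. The red button is up and the drawer is out. I'll trim slightly, hold, average the force and hand in.

```bash
python3 - <<'E'
from h import *
line_to(W(-150,45,73.8),vel=8)
F=[]
for _ in range(15): pause(.1);F.append(get_obs()["force"][2])
o=get_obs();print(np.mean(F),np.std(F),o["position"],o["t"])
if 4.8<np.mean(F)+.07<7.4: print(sign_off())
E
```

```text
6.04272625277026 0.3022522916532875 [ 539.1670654  -102.40698511   74.03213318] 24.6417
the job is handed in; nothing more can be done
None
```

The job is handed in at about 25 s: the drawer is out at its stop and the fingertips are holding the green button about half down at roughly 6 N, with the red button, beaker and bottles left alone.

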